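# Roll the torch into its charging cradle

## Robot

A 7-joint arm with a two-finger parallel gripper is mounted at the origin on the work surface. World frame = base frame: x ahead of the robot, y to its left, z up, the work surface at z = 0. Lengths are in m, angles in rad, forces in N, time in s.
With the tool pointing down it reaches from about 0.35 to 0.9 m from the base axis. Payload 8.1 kg.
Tool frame: the origin (TCP) lies where the fingers leave the gripper's body, on its centre line; the fingertips stand 66 mm ahead of it and the grasp point (between the pads) lies 47 mm ahead of it (arm.tip_reach is the distance from the TCP to the fingertips, in m); z points along the fingers, y is the direction in which the jaws open and shut (so a half turn about z gives the same grasp; the last joint's range is limited). The gripper opens to 92 mm and grips with 3 to 60 N. Pads are 19 mm wide; open, the fingers measure 130 mm over their backs; the gripper's body (75 mm by 190 mm) begins 47 mm behind the grasp point.
Start: joints at [-1.408, 0.434, 0.025, 1.573, -0.012, 1.134, -0.075], TCP at [0.164, 0.603, 0.292] pointing down, gripper open.
Joint ranges: [-2.62, 2.62], [-0.44, 2.09], [-1.27, 1.32], [0.08, 2.57], [-1.32, 4.46], [0.12, 2], [-2.74, 2.74]. Speed limits (rad/s): [2.22, 2.22, 3.01, 3.01, 3.14, 3.14, 3.14].

## Interface

Orientations are given as a rotation vector (axis times angle).
In Python, from cell import arm gives the robot as it stands.
- The arm moves only by the tool carry_out, never from a script. Its argument "plan" is a list of rows, each a list of 5 numbers: the shift along the world's x, y, z in cm, then the turn about the world's z in rad, then the finger opening in cm, from 0 to 9.18. In form: [[tx, ty, tz, spin, fingers], ...]. A call has 1 to 20 rows; each row is the pose to reach, as a shift and turn from the pose measured when the call began; what a row does not reach only later rows make up. A row lasts 1/10 s, in which the tool goes at most 50 mm and 8.59 degrees, less where a joint would pass 70% of its speed; a pose out of reach is approached as far as the arm can. A call with a gripper value outside its range is refused whole. The fingers move at their own pace and stop on an object; "squeeze" is the grip in N (left out, the last holds). Time passes only in rows, so rows that repeat a pose let the fingers close. It gives the time, the measured TCP pose, the force and the opening at its end, in the units of the state.
- arm.observe(): the state, without advancing time (a new reading comes with each control period).
- arm.get_image(name): name is "side" or "top"; returns (picture, depth): 480x640x3 uint8, red, green, blue; 480x640 float32, m along the optical axis (not along the pixel's ray), 0 where there is no reading.
- arm.get_calibration(name): a dict with "intrinsics" (3x3 intrinsics, pixels), "D" ([k1, k2, p1, p2, k3] as OpenCV has them; the pictures are not rectified), "rvec" (rotation vector, rad) and "tvec" (3), from world to camera coordinates, as OpenCV has them. Camera axes: x right, y down, z forward; pixel columns grow to the right and rows downward; lengths in m; the calibration is good to about 2 mm. A picture is of the moment at which its call begins. get_calibration takes no time and is no camera call.
- arm.sign_off(): hands the job in, once; it reports no verdict.
The state is a dict: "clock": time; "joints": joint angles; "dq": joint speeds; "joint_efforts": joint torques, N m; "position": TCP position; "ee_rot": TCP orientation; "force": force on the tool from outside, world axes, zero at the start; "ft_torque": the same for the moment, N m; "width": opening from 0.0 (shut) to 1.0 (fully open).
Only numpy, scipy, OpenCV 4.12 (cv2) and the standard library are available. Lean on these libraries where they do the work, as an engineer would, in place of code of your own. Each camera call takes 0.05 s, during which the arm holds its last target. There are 200 camera calls.

## Task

Roll the blue torch along the table by pushing its side, without gripping or lifting it, over the orange lip into the charging dock's cradle, and press it gently against the sprung contact bar for about a second so that it makes contact. Then ease off slowly, so that it stays sitting in the cradle behind the lip, and let go; leave the other things on the table alone.

Things in the scene. Friction and masses are not known exactly. Their poses are not given: they have to be found in the camera images.
- torch: Blue aluminium torch, a cylinder 40 mm in diameter, 140 mm long, 0.24 to 0.38 kg, lying loose, free to roll. Origin at its centre, 20 mm above the table at first; y along the cylinder (x, z turn as it rolls). Polished, friction about 0.2; pushed slowly it soon stops. Not to be pushed with over 10 N (a grip does that) nor its centre raised above 40 mm.
- dock: White fixed charging dock, housing 100 x 130 x 48 mm. Origin on the table at the middle of its front; x level, into the housing (the torch is rolled along +x), y along the front. The torch starts at x -0.25 to -0.19, y within 0.015, parallel to y within 0.1 rad. A cradle 110 mm wide slides out of the front, clamped at an unmeasured extension e of 0 to 60 mm, new each time: find it by feel.
- lip_zero (a point): Where the cradle's lip would be at e = 0 (fixed to the dock, at dock x -0.062); the real lip is e nearer the torch (-x). An orange ramp, 19 mm long, rises from the table to the lip, 4 mm high; behind it is a flat black seat 2 mm above the table, 32 mm long, up to the contact bar. Over the lip takes 0.5 to 3 N of push; then the torch drops in, running ahead of the pusher.
- bar_zero (a point): Where the middle of the contact bar's face would be at e = 0 (fixed to the dock, at dock x -0.030); the real bar is e nearer the torch (-x). White with brass pads, 100 mm wide, 10 to 34 mm high. Sprung: yields from 1 N on at 3 N per mm, for 6 mm. Makes contact well at 5 to 7 N (at least 4, never over 10). If let go suddenly it throws the torch back. Seated torch: centre 20 mm before it, 22 mm high.
- tumbler: Stainless steel tumbler, upright, 76 mm in diameter, 110 mm high; origin at the centre of its foot. Leave alone.
- dispenser: Teal plastic tape dispenser, 140 x 52 x 70 mm; origin under its centre, x along its length. Leave alone.
- coaster: Slate coaster, 100 mm in diameter, 8 mm thick; origin at the centre of its underside. Leave alone.
- eraser: Green silicone eraser, 45 x 20 x 13 mm; origin at the centre of its underside. Leave alone.
Not all that is in view belongs to the job. What is meant by the torch is not yellow, and is the smaller of those in its own colour.

How it is judged:
By the outcome, as a careful person would: the job done as asked, in the order asked, and still so for the second after the job is handed in, with the robot touching nothing.
It also fails if it takes over 72 s, if anything falls off the work surface, if the arm or the gripper's body presses on something with over 40 N, if the wrist force passes 120 N, or if a joint passes its speed limit or range.

## Working session

There is one attempt and no reset: what is moved stays moved. The work goes in short steps, Python scripts to look and compute and a tool call to move; the robot and the scene stay as the last step left them, time stands still between calls to the robot, and variables do not carry over. Pictures are saved under pics/ and viewed, about 8 in all and at most 12, crops included, and the job is handed in when it is done.

Besides the shell and the picture viewer there is one more tool, called after "Emit:" by a JSON object that holds its "fn" and its "kwargs", one argument or row to a line. carry_out: Moves the arm, as the interface text tells. Its arguments: {"type":"object","properties":{"plan":{"type":"array"},"squeeze":{"type":"number"}},"required":["plan"]}

```bash
ls; mkdir -p pics; python3 - <<'E'
from cell import arm
import cv2, numpy as np
s=arm.observe(); print(s, arm.tip_reach)
for n in ("side","top"):
    im,d=arm.get_image(n); np.savez(f"pics/{n}0.npz",im=im,d=d)
    cv2.imwrite(f"pics/{n}0.png",im[:,:,::-1]); print(n,arm.get_calibration(n))
E
```

```text
pics
{'clock': 0.0, 'joints': array([-1.40760116,  0.43521241,  0.02497011,  1.57406921, -0.01161235,
        1.13397546, -0.07511061]), 'dq': array([ 8.27271845e-05, -1.17519292e-03,  7.33493509e-04,  2.74095147e-04,
       -6.95539531e-04,  3.86472971e-05,  4.41764279e-04]), 'joint_efforts': array([-7.01130266e-04, -6.67856956e+01,  9.84813608e-01, -3.14447629e+01,
       -6.05272944e-02,  4.31114878e-02,  1.58555895e-04]), 'position': array([0.16411043, 0.60266532, 0.2914622 ]), 'ee_rot': array([-4.16400852e-01, -3.11379726e+00,  2.38350811e-03]), 'force': array([0.22239566, 0.26497231, 0.44256397]), 'ft_torque': array([ 0.0630404 , -0.00480383,  0.00559345]), 'width': 0.9995984703051715} 0.0655
side {'intrinsics': array([[468.62980347,   0.        , 329.05737807],
       [  0.        , 468.62980347, 238.85697277],
       [  0.        ,   0.        ,   1.        ]]), 'D': array([-0.03172865,  0.        ,  0.        ,  0.        ,  0.        ]), 'rvec': array([ 2.03298218, -0.46371902,  0.30742852]), 'tvec': array([-0.51027864,  0.179263  ,  0.8251086 ])}
top {'intrinsics': array([[609.99223327,   0.        , 323.61825328],
       [  0.        , 609.99223327, 234.95194929],
       [  0.        ,   0.        ,   1.        ]]), 'D': array([0.06992675, 0.        , 0.        , 0.        , 0.        ]), 'rvec': array([ 2.13260997, -2.10974586,  0.21992431]), 'tvec': array([0.00668506, 0.56359818, 1.12209023])}
```

View pics/top0.png

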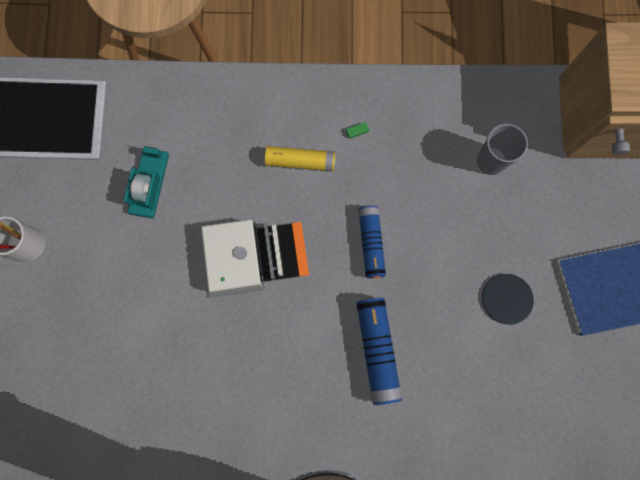

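View pics/side0.png

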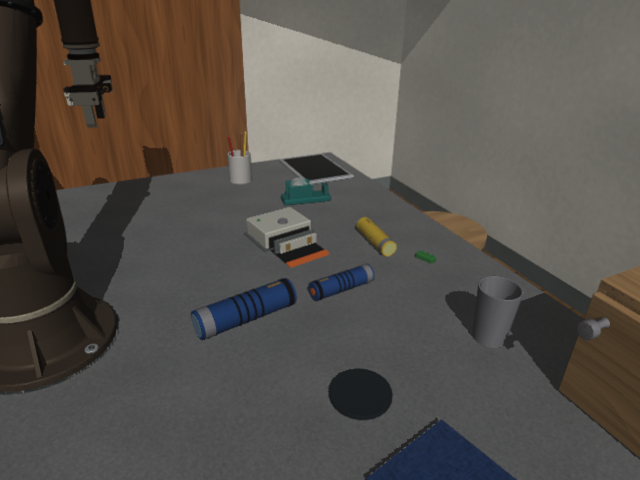

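The top view shows three torches. The small blue one is at (372,241), the large blue one at (379,350) and the yellow one at (300,159), and there is also a blue book at (605,290). By the description, the torch is the smaller blue one at (372,241). The dock housing is at (232,257) with its orange lip at (301,249). The tumbler, coaster, eraser and dispenser are clear of the path.

```bash
cat > h.py <<'E'
import cv2, numpy as np
from cell import arm
def ray(name,px,z):
    c=arm.get_calibration(name); R=cv2.Rodrigues(c["rvec"])[0]; t=np.array(c["tvec"])
    u=cv2.undistortPoints(np.array(px,float).reshape(-1,1,2),c["intrinsics"],c["D"]).reshape(-1,2)
    d=np.c_[u,np.ones(len(u))]@R; o=-R.T@t
    return o+d*((z-o[2])/d[:,2])[:,None]
def big(mask,near=None):
    n,l,st,ce=cv2.connectedComponentsWithStats(mask.astype(np.uint8))
    i=1+np.argmax(st[1:,4]) if near is None else 1+np.argmin(np.linalg.norm(ce[1:]-near,axis=1)+1e4*(st[1:,4]<60))
    return l==i
def rect(mask,name,z):
    ys,xs=np.nonzero(mask); P=ray(name,np.c_[xs,ys],z)[:,:2]
    (c,s,a)=cv2.minAreaRect((P*1000).astype(np.float32)); b=cv2.boxPoints((c,s,a))
    return np.array(c),s,a,b
E
python3 - <<'E'
from h import *
im=np.load("pics/top0.npz")["im"]; hsv=cv2.cvtColor(im,cv2.COLOR_RGB2HSV).astype(int); H,S,V=hsv[...,0],hsv[...,1],hsv[...,2]
roi=np.zeros(im.shape[:2],bool); roi[200:285,350:395]=1
bg=im.astype(int)
t=roi&((S>90)|(V>115)); t=cv2.morphologyEx(t.astype(np.uint8),cv2.MORPH_CLOSE,np.ones((7,7)))
m=big(t); print("torch",rect(m,"top",0.02))
o=(H<16)&(S>150)&(V>120); o[:, :270]=0;o[:,330:]=0;o[:215]=0;o[300:]=0
print("orange",rect(big(o),"top",0.002))
w=(S<40)&(V>150); w[:,265:]=0; w[:,:190]=0; w[:210]=0; w[310:]=0
w=cv2.morphologyEx(big(w).astype(np.uint8),cv2.MORPH_CLOSE,np.ones((9,9)))
print("housing",rect(w>0,"top",0.048))
v=im.copy(); v[m]=(255,0,255); v[w>0]=(255,255,0); v[big(o)]=(0,255,255)
a=np.hstack([im[190:310,190:400],v[190:310,190:400]])
cv2.imwrite("pics/crop1.png",cv2.resize(a,(800,229*1))[:,:,::-1])
E
```

```text
torch (array([558.73535156, -84.37892151]), (170.76620483398438, 88.62760925292969), 0.07114092260599136, array([[ 473.29733 ,  -40.171165],
       [ 473.40732 , -128.7987  ],
       [ 644.17334 , -128.58667 ],
       [ 644.06335 ,  -39.959137]], dtype=float32))
orange (array([545.95214844,  59.91257858]), (108.6419906616211, 18.928630828857422), 9.10268497467041, array([[490.81793 ,  60.663887],
       [493.81256 ,  41.973633],
       [601.08636 ,  59.16127 ],
       [598.09174 ,  77.851524]], dtype=float32))
housing (array([523.69378662, 191.28678894]), (127.78804779052734, 97.43828582763672), 9.160584449768066, array([[452.8585 , 229.21251],
       [468.37082, 133.01695],
       [594.52905, 153.36107],
       [579.0167 , 249.55663]], dtype=float32))
```

View pics/crop1.png

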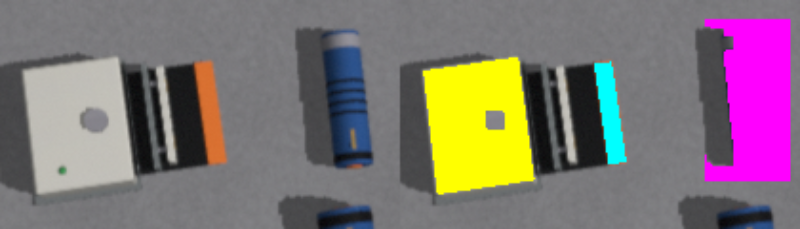

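The crop confirms the small blue torch. The dock masks fit, but the torch mask leaked into the table, so I'm redoing it in blue only.

```bash
python3 - <<'E'
from h import *
im=np.load("pics/top0.npz")["im"]; hsv=cv2.cvtColor(im,cv2.COLOR_RGB2HSV).astype(int); H,S,V=hsv[...,0],hsv[...,1],hsv[...,2]
b=(H>100)&(H<125)&(S>110); b[:200]=0;b[285:]=0;b[:,:350]=0;b[:,395:]=0
b=cv2.morphologyEx(b.astype(np.uint8),cv2.MORPH_CLOSE,np.ones((7,7)))
c,s,a,bx=rect(big(b),"top",0.025); print("torch",c,s,a,bx.round(1))
yaw=np.radians(9.13); X=np.array([-np.sin(yaw),np.cos(yaw)]); Y=np.array([-X[1],X[0]]); O=np.array([531.4,143.2])
f=lambda p:((p-O)@X,(p-O)@Y)
print("torch in dock",f(c),"orange",f(np.array([546,59.9])))
for dx in (-300,-260,-95,-63): print(dx,O+X*dx)
s=arm.observe(); R=cv2.Rodrigues(s["ee_rot"])[0]; print(R.round(3), "tool y angle",np.degrees(np.arctan2(R[1,1],R[0,1])),"front angle 9.13")
E
```

```text
torch [549.93737793 -83.42502594] (124.52435302734375, 38.168487548828125) 5.899104595184326 [[ 486.   -70.8]
 [ 490.  -108.8]
 [ 613.8  -96. ]
 [ 609.9  -58. ]]
torch in dock (np.float64(-226.69530121393242), np.float64(17.6572129825637)) orange (np.float64(-84.56131643212977), np.float64(-1.1973985406779026))
-300 [ 579.00251626 -152.99925801]
-260 [ 572.65551409 -113.50602361]
-95 [546.47413015  49.4035683 ]
-63 [541.39652842  80.99815582]
[[-0.965  0.263 -0.   ]
 [ 0.263  0.965 -0.001]
 [-0.    -0.001 -1.   ]] tool y angle 74.7643887665066 front angle 9.13
```

Emit:
{"fn": "carry_out", "kwargs": {
  "plan": [
    [5, -4, 0, -0.1, 4],
    [7, -8, 0, -0.2, 4],
    [10, -13, 0, -0.3, 4],
    [12.5, -18, 0, -0.4, 4],
    [15, -22.5, 0, -0.5, 4],
    [17.5, -27, 0, -0.6, 4],
    [20, -31.5, 0, -0.7, 4],
    [22.5, -36, 0, -0.8, 4],
    [25, -41, 0, -0.9, 4],
    [27.5, -45.5, 0, -1.0, 4],
    [30, -50, 0, -1.1, 4],
    [32.5, -55, 0, -1.146, 4],
    [35, -59.5, 0, -1.146, 4],
    [37, -64, 0, -1.146, 4],
    [39, -68.5, 0, -1.146, 4],
    [40.3, -73.2, 0, -1.146, 4],
    [40.3, -73.2, 0, -1.146, 4],
    [40.3, -73.2, 0, -1.146, 4],
    [40.3, -73.2, 0, -1.146, 4],
    [40.3, -73.2, 0, -1.146, 4]
  ]
}}

```text
clock: 2.1
position: [0.5669, -0.128, 0.2911]
ee_rot: [-2.035, -2.391, 0.002]
force: [0.1, -0.2, 0.2]
width: 0.437
```

Emit:
{"fn": "carry_out", "kwargs": {
  "plan": [
    [0, -0.2, -4, 0, 4],
    [0, -0.2, -8, 0, 4],
    [0, -0.2, -12, 0, 4],
    [0, -0.2, -15, 0, 4],
    [0, -0.2, -18, 0, 4],
    [0, -0.2, -20, 0, 4],
    [0, -0.2, -21, 0, 4],
    [0, -0.2, -21.5, 0, 4],
    [0, -0.2, -21.5, 0, 4],
    [0, -0.2, -21.5, 0, 4],
    [0, -0.2, -21.5, 0, 4]
  ]
}}

```text
clock: 3.2
position: [0.5675, -0.13, 0.0771]
ee_rot: [-2.036, -2.392, 0.0]
force: [-0.0, 1.5, -0.4]
width: 0.438
```

```bash
cat >> h.py <<'E'
X=np.array([-np.sin(np.radians(9.13)),np.cos(np.radians(9.13))]); Y=np.array([-X[1],X[0]]); O=np.array([531.4,143.2])
def st():
    s=arm.observe(); p=s["position"]*1000; R=cv2.Rodrigues(s["ee_rot"])[0]
    print("t",round(s["clock"],2),"dock",((p[:2]-O)@X).round(2),((p[:2]-O)@Y).round(2),"z",p[2].round(2),"yaw",np.degrees(np.arctan2(R[1,1],R[0,1])).round(2),"push",(s["force"][:2]@X).round(2),"f",s["force"].round(2))
E
python3 - <<'E'
from h import *
st()
im,_=arm.get_image("side"); cv2.imwrite("pics/side1.png",cv2.resize(im[200:360,180:420],(720,480))[:,:,::-1])
E
```

```text
t 3.2 dock -275.43 7.7 z 77.12 yaw 9.2 push 1.51 f [-0.01  1.53 -0.37]
```

View pics/side1.png

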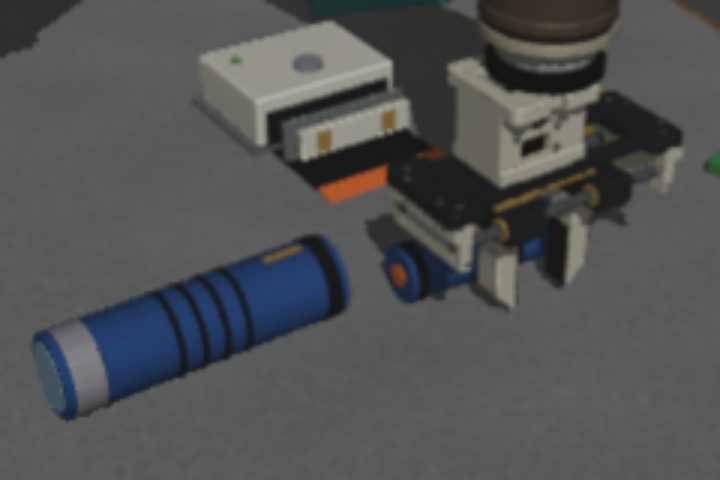

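The fingers are behind the small torch, straddling its middle at low height. The large torch at (190,325) in the crop is clear. Next I push gently along the dock's +x.

Emit:
{"fn": "carry_out", "kwargs": {
  "plan": [
    [-0.03, 0.2, -0.1, 0, 4],
    [-0.06, 0.39, -0.1, 0, 4],
    [-0.1, 0.59, -0.1, 0, 4],
    [-0.13, 0.79, -0.1, 0, 4],
    [-0.16, 0.99, -0.1, 0, 4],
    [-0.19, 1.18, -0.1, 0, 4],
    [-0.22, 1.38, -0.1, 0, 4],
    [-0.25, 1.58, -0.1, 0, 4],
    [-0.29, 1.78, -0.1, 0, 4],
    [-0.32, 1.97, -0.1, 0, 4],
    [-0.35, 2.17, -0.1, 0, 4],
    [-0.38, 2.37, -0.1, 0, 4],
    [-0.41, 2.57, -0.1, 0, 4],
    [-0.44, 2.76, -0.1, 0, 4],
    [-0.48, 2.96, -0.1, 0, 4],
    [-0.51, 3.16, -0.1, 0, 4],
    [-0.54, 3.36, -0.1, 0, 4],
    [-0.57, 3.55, -0.1, 0, 4],
    [-0.6, 3.75, -0.1, 0, 4],
    [-0.63, 3.95, -0.1, 0, 4]
  ]
}}

```text
clock: 5.25
position: [0.5611, -0.0904, 0.076]
ee_rot: [-2.036, -2.392, 0.0]
force: [0.3, 0.5, 0.4]
width: 0.435
```

```bash
cat >> h.py <<'E'
def torch():
    im,_=arm.get_image("side"); hsv=cv2.cvtColor(im,cv2.COLOR_RGB2HSV)
    return im
E
python3 - <<'E'
from h import *
st()
im=torch(); st(); cv2.imwrite("pics/side2.png",cv2.resize(im[200:360,180:420],(720,480))[:,:,::-1])
E
```

```text
t 5.25 dock -235.32 7.75 z 76.03 yaw 9.19 push 0.44 f [0.27 0.49 0.37]
t 5.3 dock -234.84 7.73 z 75.96 yaw 9.21 push 0.27 f [-0.46  0.2  -0.74]
```

View pics/side2.png

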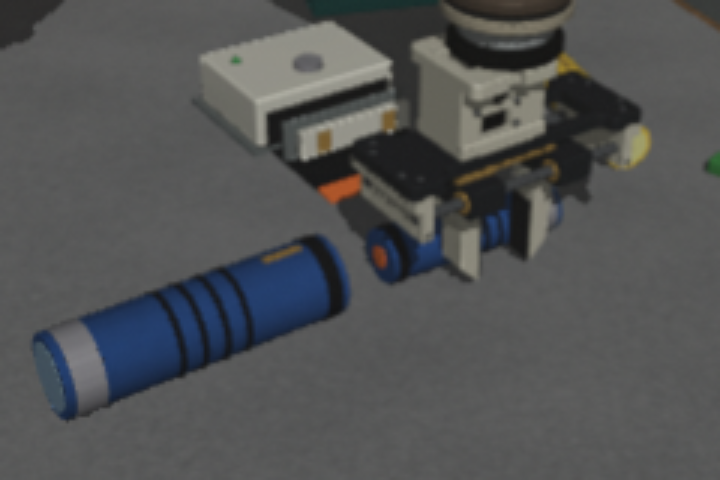

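Emit:
{"fn": "carry_out", "kwargs": {
  "plan": [
    [-0.04, 0.24, 0, 0, 4],
    [-0.08, 0.47, 0, 0, 4],
    [-0.11, 0.71, 0, 0, 4],
    [-0.15, 0.95, 0, 0, 4],
    [-0.19, 1.18, 0, 0, 4],
    [-0.23, 1.42, 0, 0, 4],
    [-0.27, 1.66, 0, 0, 4],
    [-0.3, 1.9, 0, 0, 4],
    [-0.34, 2.13, 0, 0, 4],
    [-0.38, 2.37, 0, 0, 4],
    [-0.42, 2.61, 0, 0, 4],
    [-0.46, 2.84, 0, 0, 4],
    [-0.5, 3.08, 0, 0, 4],
    [-0.53, 3.32, 0, 0, 4],
    [-0.57, 3.55, 0, 0, 4],
    [-0.61, 3.79, 0, 0, 4],
    [-0.65, 4.03, 0, 0, 4],
    [-0.69, 4.27, 0, 0, 4],
    [-0.72, 4.5, 0, 0, 4],
    [-0.76, 4.74, 0, 0, 4]
  ]
}}

```text
clock: 7.3
position: [0.5535, -0.0423, 0.076]
ee_rot: [-2.035, -2.392, -0.0]
force: [1.3, 0.1, -0.1]
width: 0.438
```

Emit:
{"fn": "carry_out", "kwargs": {
  "plan": [
    [-0.04, 0.24, 0, 0, 4],
    [-0.08, 0.47, 0, 0, 4],
    [-0.11, 0.71, 0, 0, 4],
    [-0.15, 0.95, 0, 0, 4],
    [-0.19, 1.18, 0, 0, 4],
    [-0.23, 1.42, 0, 0, 4],
    [-0.27, 1.66, 0, 0, 4],
    [-0.3, 1.9, 0, 0, 4],
    [-0.34, 2.13, 0, 0, 4],
    [-0.38, 2.37, 0, 0, 4],
    [-0.42, 2.61, 0, 0, 4],
    [-0.46, 2.84, 0, 0, 4],
    [-0.49, 3.03, 0, 0, 4],
    [-0.52, 3.22, 0, 0, 4],
    [-0.55, 3.4, 0, 0, 4],
    [-0.57, 3.55, 0, 0, 4],
    [-0.59, 3.67, 0, 0, 4],
    [-0.6, 3.75, 0, 0, 4],
    [-0.6, 3.75, 0, 0, 4],
    [-0.6, 3.75, 0, 0, 4]
  ]
}}

```text
clock: 9.3
position: [0.5474, -0.0048, 0.076]
ee_rot: [-2.035, -2.392, -0.0]
force: [0.1, -0.5, 0.2]
width: 0.432
```

```bash
python3 - <<'E'
from h import *
st()
im=torch(); st(); cv2.imwrite("pics/side3.png",cv2.resize(im[200:320,200:400],(800,480))[:,:,::-1])
E
```

```text
t 9.3 dock -148.69 7.65 z 75.99 yaw 9.21 push -0.52 f [ 0.11 -0.51  0.15]
t 9.35 dock -148.72 7.65 z 75.98 yaw 9.21 push 0.23 f [-0.29  0.19  0.12]
```

View pics/side3.png

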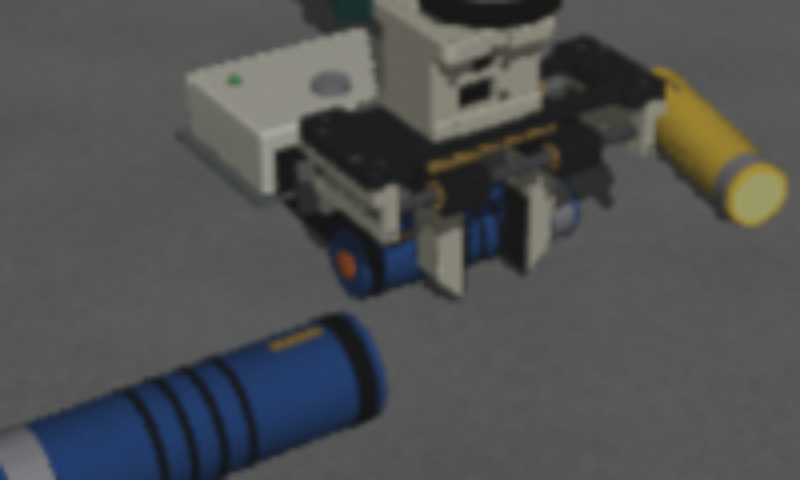

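Emit:
{"fn": "carry_out", "kwargs": {
  "plan": [
    [-0.03, 0.2, 0, 0, 4],
    [-0.06, 0.39, 0, 0, 4],
    [-0.1, 0.59, 0, 0, 4],
    [-0.13, 0.79, 0, 0, 4],
    [-0.16, 0.99, 0, 0, 4],
    [-0.19, 1.18, 0, 0, 4],
    [-0.22, 1.38, 0, 0, 4],
    [-0.25, 1.58, 0, 0, 4],
    [-0.29, 1.78, 0, 0, 4],
    [-0.32, 1.97, 0, 0, 4],
    [-0.35, 2.17, 0, 0, 4],
    [-0.37, 2.32, 0, 0, 4],
    [-0.38, 2.37, 0, 0, 4],
    [-0.38, 2.37, 0, 0, 4]
  ]
}}

```text
clock: 10.75
position: [0.5437, 0.0188, 0.076]
ee_rot: [-2.035, -2.392, -0.0]
force: [0.2, -1.2, -0.2]
width: 0.434
```

```bash
cat >> h.py <<'E'
def avg(n=8):
    F=[];
    for i in range(n): im,_=arm.get_image("side"); F.append(arm.observe()["force"])
    F=np.array(F); print("mean push",(F[:,:2]@X).mean().round(2),"all",(F[:,:2]@X).round(1)); return im
E
python3 - <<'E'
from h import *
st(); im=avg(); st()
cv2.imwrite("pics/side4.png",cv2.resize(im[200:320,200:400],(800,480))[:,:,::-1])
E
```

```text
t 10.75 dock -124.74 7.64 z 76.0 yaw 9.21 push -1.19 f [ 0.2  -1.17 -0.2 ]
mean push -1.08 all [-1.2  0.1 -1.6 -0.6 -1.6 -1.3 -1.8 -0.7]
t 11.15 dock -124.76 7.63 z 75.98 yaw 9.2 push -0.67 f [ 0.44 -0.6  -0.44]
```

Emit:
{"fn": "carry_out", "kwargs": {
  "plan": [
    [-0.02, 0.1, 0, 0, 4],
    [-0.03, 0.2, 0, 0, 4],
    [-0.05, 0.3, 0, 0, 4],
    [-0.06, 0.39, 0, 0, 4],
    [-0.08, 0.49, 0, 0, 4],
    [-0.1, 0.59, 0, 0, 4],
    [-0.11, 0.69, 0, 0, 4],
    [-0.13, 0.79, 0, 0, 4],
    [-0.14, 0.89, 0, 0, 4],
    [-0.16, 0.99, 0, 0, 4],
    [-0.17, 1.09, 0, 0, 4],
    [-0.19, 1.18, 0, 0, 4],
    [-0.19, 1.18, 0, 0, 4]
  ]
}}

```text
clock: 12.45
position: [0.5417, 0.0309, 0.0759]
ee_rot: [-2.035, -2.392, -0.0]
force: [0.1, -1.0, 0.4]
width: 0.439
```

```bash
python3 - <<'E'
from h import *
st(); im=avg(); st()
E
```

```text
t 12.45 dock -112.54 7.62 z 75.95 yaw 9.22 push -1.01 f [ 0.08 -1.01  0.44]
mean push -0.49 all [-0.6 -0.6 -0.9 -0.6 -1.4  0.1  0.2 -0. ]
t 12.85 dock -112.74 7.68 z 75.94 yaw 9.21 push -0.02 f [0.31 0.03 0.01]
```

Emit:
{"fn": "carry_out", "kwargs": {
  "plan": [
    [-0.02, 0.1, 0, 0, 4],
    [-0.03, 0.2, 0, 0, 4],
    [-0.05, 0.3, 0, 0, 4],
    [-0.06, 0.39, 0, 0, 4],
    [-0.08, 0.49, 0, 0, 4],
    [-0.1, 0.59, 0, 0, 4],
    [-0.11, 0.69, 0, 0, 4],
    [-0.13, 0.79, 0, 0, 4],
    [-0.14, 0.89, 0, 0, 4],
    [-0.14, 0.89, 0, 0, 4]
  ]
}}

```text
clock: 13.85
position: [0.5402, 0.0398, 0.0759]
ee_rot: [-2.035, -2.392, -0.0]
force: [-0.3, -0.2, 0.8]
width: 0.438
```

```bash
python3 - <<'E'
from h import *
st(); im=avg(); st()
cv2.imwrite("pics/side5.png",cv2.resize(im[200:320,200:400],(800,480))[:,:,::-1])
E
```

```text
t 13.85 dock -103.45 7.67 z 75.9 yaw 9.22 push -0.17 f [-0.27 -0.21  0.78]
mean push -0.25 all [ 0.1  0.2 -0.3 -0.  -0.5 -0.6 -0.6 -0.3]
t 14.25 dock -103.74 7.68 z 75.91 yaw 9.21 push -0.28 f [-0.1  -0.3   0.17]
```

View pics/side5.png

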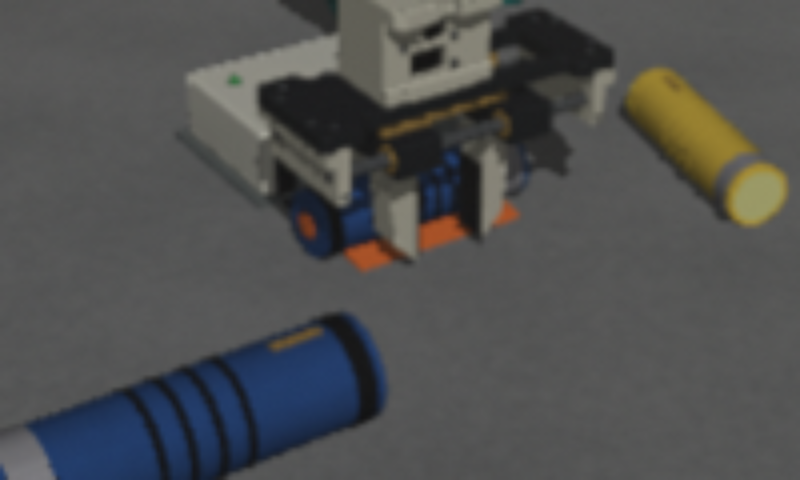

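The torch is past the orange ramp, with its end at (315,225), and looks to have dropped into the seat. Next I feel for the bar.

Emit:
{"fn": "carry_out", "kwargs": {
  "plan": [
    [-0.01, 0.05, 0, 0, 4],
    [-0.02, 0.1, 0, 0, 4],
    [-0.02, 0.15, 0, 0, 4],
    [-0.03, 0.2, 0, 0, 4],
    [-0.04, 0.25, 0, 0, 4],
    [-0.05, 0.3, 0, 0, 4],
    [-0.06, 0.35, 0, 0, 4],
    [-0.06, 0.4, 0, 0, 4],
    [-0.07, 0.45, 0, 0, 4],
    [-0.08, 0.5, 0, 0, 4],
    [-0.09, 0.55, 0, 0, 4],
    [-0.1, 0.6, 0, 0, 4],
    [-0.11, 0.65, 0, 0, 4],
    [-0.11, 0.7, 0, 0, 4],
    [-0.11, 0.7, 0, 0, 4]
  ]
}}

```text
clock: 15.75
position: [0.5392, 0.0467, 0.0759]
ee_rot: [-2.035, -2.392, -0.0]
force: [0.8, -0.7, -0.1]
width: 0.434
```

```bash
python3 - <<'E'
from h import *
st(); im=avg(); st()
E
```

```text
t 15.75 dock -96.55 7.63 z 75.93 yaw 9.21 push -0.81 f [ 0.81 -0.68 -0.11]
mean push -0.16 all [ 0.2 -0.3 -1.  -0.4 -0.7  0.  -0.   0.9]
t 16.15 dock -96.65 7.64 z 75.92 yaw 9.21 push 0.93 f [0.25 0.98 0.95]
```

Now 1 mm steps at 0.25 mm per row, reading the force after each one.

Emit:
{"fn": "carry_out", "kwargs": {
  "plan": [
    [-0.01, 0.05, 0, 0, 4],
    [-0.01, 0.08, 0, 0, 4],
    [-0.02, 0.1, 0, 0, 4],
    [-0.02, 0.13, 0, 0, 4],
    [-0.02, 0.15, 0, 0, 4],
    [-0.03, 0.18, 0, 0, 4],
    [-0.03, 0.2, 0, 0, 4],
    [-0.03, 0.2, 0, 0, 4]
  ]
}}

```text
clock: 16.95
position: [0.5389, 0.0484, 0.076]
ee_rot: [-2.035, -2.391, 0.0]
force: [-0.0, -0.6, -0.5]
width: 0.434
```

```bash
python3 - <<'E'
from h import *
im=avg(6); st()
E
```

```text
mean push -0.96 all [-0.6 -1.2 -0.3 -0.9 -1.2 -1.4]
t 17.25 dock -94.79 7.64 z 75.92 yaw 9.19 push -1.44 f [-0.03 -1.46  0.38]
```

Emit:
{"fn": "carry_out", "kwargs": {
  "plan": [
    [-0.01, 0.03, 0, 0, 4],
    [-0.01, 0.05, 0, 0, 4],
    [-0.01, 0.08, 0, 0, 4],
    [-0.02, 0.1, 0, 0, 4],
    [-0.02, 0.1, 0, 0, 4]
  ]
}}

```text
clock: 17.75
position: [0.5388, 0.049, 0.076]
ee_rot: [-2.036, -2.391, 0.0]
force: [0.6, -4.2, 0.8]
width: 0.438
```

```bash
python3 - <<'E'
from h import *
im=avg(6); st()
E
```

```text
mean push -4.5 all [-5.1 -5.  -4.4 -5.2 -3.6 -3.9]
t 18.05 dock -93.99 7.61 z 75.97 yaw 9.19 push -3.91 f [ 0.02 -3.95  0.96]
```

Emit:
{"fn": "carry_out", "kwargs": {
  "plan": [
    [0, 0.03, 0, 0, 4],
    [-0.01, 0.05, 0, 0, 4],
    [-0.01, 0.07, 0, 0, 4],
    [-0.01, 0.07, 0, 0, 4]
  ]
}}

```text
clock: 18.45
position: [0.5387, 0.0496, 0.076]
ee_rot: [-2.036, -2.391, 0.0]
force: [0.8, -6.5, 1.8]
width: 0.437
```

```bash
python3 - <<'E'
from h import *
im=avg(12); st()
E
```

```text
mean push -5.7 all [-5.8 -5.8 -6.  -4.8 -5.  -5.9 -6.  -5.5 -6.2 -5.4 -6.5 -5.5]
t 19.05 dock -93.57 7.61 z 76.0 yaw 9.17 push -5.48 f [-0.   -5.55  1.22]
```

```bash
python3 - <<'E'
from h import *
im=avg(12); st()
E
```

```text
mean push -5.38 all [-5.  -5.  -5.  -5.1 -5.6 -5.6 -4.6 -6.3 -5.9 -4.9 -5.9 -5.7]
t 19.65 dock -93.59 7.65 z 75.96 yaw 9.17 push -5.67 f [ 0.74 -5.63  0.66]
```

Emit:
{"fn": "carry_out", "kwargs": {
  "plan": [
    [0, 0, 0, 0, 4],
    [0, -0.01, 0, 0, 4],
    [0, -0.02, 0, 0, 4],
    [0, -0.03, 0, 0, 4],
    [0.01, -0.04, 0, 0, 4],
    [0.01, -0.05, 0, 0, 4],
    [0.01, -0.06, 0, 0, 4],
    [0.01, -0.07, 0, 0, 4],
    [0.01, -0.08, 0, 0, 4],
    [0.01, -0.09, 0, 0, 4],
    [0.02, -0.1, 0, 0, 4],
    [0.02, -0.11, 0, 0, 4],
    [0.02, -0.12, 0, 0, 4],
    [0.02, -0.13, 0, 0, 4],
    [0.02, -0.14, 0, 0, 4],
    [0.02, -0.15, 0, 0, 4],
    [0.03, -0.16, 0, 0, 4],
    [0.03, -0.17, 0, 0, 4],
    [0.03, -0.18, 0, 0, 4],
    [0.03, -0.19, 0, 0, 4]
  ]
}}

```text
clock: 21.65
position: [0.539, 0.0477, 0.076]
ee_rot: [-2.036, -2.391, 0.0]
force: [-0.0, -0.6, 0.7]
width: 0.436
```

```bash
python3 - <<'E'
from h import *
im=avg(8); st()
E
```

```text
mean push 0.02 all [-0.2  0.6 -0.5  0.   0.  -0.5  0.6  0.2]
t 22.05 dock -95.47 7.62 z 75.98 yaw 9.17 push 0.18 f [0.12 0.2  0.14]
```

Emit:
{"fn": "carry_out", "kwargs": {
  "plan": [
    [0, -0.02, 0, 0, 4],
    [0.01, -0.04, 0, 0, 4],
    [0.01, -0.06, 0, 0, 4],
    [0.01, -0.08, 0, 0, 4],
    [0.02, -0.11, 0, 0, 4],
    [0.02, -0.14, 0, 0, 4],
    [0.03, -0.18, 0, 0, 4],
    [0.04, -0.23, 0, 0, 4],
    [0.05, -0.3, 0, 0, 4],
    [0.06, -0.4, 0, 0, 4],
    [0.08, -0.55, 0, 0, 4],
    [0.11, -0.7, 0, 0, 4],
    [0.14, -0.9, 0, 0, 4],
    [0.18, -1.1, 0, 0, 4],
    [0.22, -1.4, 0, 0, 4],
    [0.27, -1.7, 0, 0, 4],
    [0.32, -2.0, 0, 0, 4],
    [0.4, -2.5, 0, 0, 4],
    [0.5, -3, 0, 0, 4],
    [0.5, -3, 0, 0, 4]
  ]
}}

```text
clock: 24.05
position: [0.5442, 0.0166, 0.0761]
ee_rot: [-2.038, -2.39, 0.001]
force: [0.5, -0.7, 0.5]
width: 0.435
```

Emit:
{"fn": "carry_out", "kwargs": {
  "plan": [
    [0.1, -0.8, 1, 0, 4],
    [0.2, -1.5, 3, 0, 4],
    [0.5, -3, 6, 0, 4],
    [0.8, -5, 9, 0, 4],
    [1, -7, 12, 0, 4],
    [1.3, -9, 15, 0, 4],
    [1.6, -11, 18, 0, 4],
    [2, -14, 20, 0, 4],
    [2, -17, 20, 0, 4],
    [2, -20, 20, 0, 4],
    [2, -20, 20, 0, 4],
    [2, -20, 20, 0, 4]
  ]
}}

```text
clock: 25.25
position: [0.5637, -0.1845, 0.2766]
ee_rot: [2.041, 2.388, -0.001]
force: [0.2, 1.2, -0.6]
width: 0.438
```

```bash
python3 - <<'E'
from h import *
st()
a,_=arm.get_image("side"); b,_=arm.get_image("top")
hsv=cv2.cvtColor(b,cv2.COLOR_RGB2HSV).astype(int); H,S=hsv[...,0],hsv[...,1]
m=(H>100)&(H<125)&(S>110); m[:200]=0;m[295:]=0;m[:,:230]=0;m[:,395:]=0
m=cv2.morphologyEx(m.astype(np.uint8),cv2.MORPH_CLOSE,np.ones((7,7)))
c,s,an,bx=rect(big(m),"top",0.027); print(c,s,an,"dock",(c-O)@X,(c-O)@Y)
o=np.hstack([cv2.resize(a[190:310,200:350],(400,320)),cv2.resize(b[190:310,190:340],(400,320))])
cv2.imwrite("pics/end.png",o[:,:,::-1])
E
```

```text
t 25.25 dock -328.71 20.11 z 276.59 yaw 8.97 push 1.17 f [ 0.18  1.22 -0.56]
[532.07061768  79.62216187] (124.36286926269531, 37.72023391723633) 9.043082237243652 dock -62.8787719006191 9.426095386077991
```

View pics/end.png

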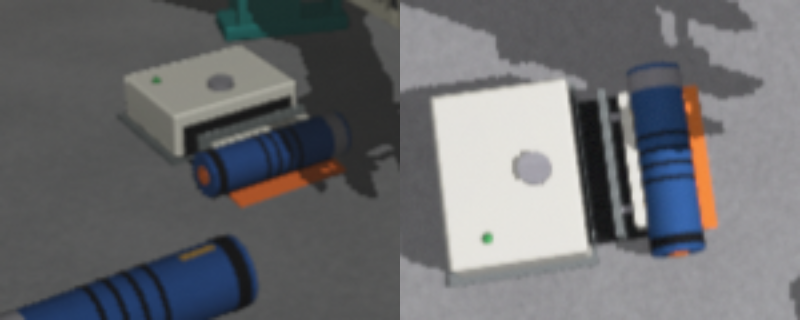

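The final views show the torch in the cradle behind the orange lip, parallel to the bar and against it. Its centre is at dock x -62.9 mm, where about -63 was expected. The arm is well clear.

```bash
python3 -c "
from cell import arm
print(arm.sign_off())"
```

```text
the job is handed in; nothing more can be done
None
```

The small blue torch is in the dock's cradle behind the orange lip, and the job is handed in at about 25 s.

- **Push:** I rolled it in with the sides of two part-open fingers, without gripping or lifting it, and over the lip.
- **Contact:** I felt for the bar in steps of 1 to 2 mm. The cradle is out about 13 mm by the camera, and first contact agreed with that. I held the torch against the bar for about 1.2 s at about 5.5 N on average. Single readings there ran from 4.6 to 6.5 N, with noise of about 0.5 N.
- **Release:** I eased off at about 1 mm/s until the force read zero, then backed away and lifted clear.

**Last checks:** In the top image the torch's centre is at dock x -62.9 mm, where about -63 mm was expected for a seated torch. It is parallel to the bar within 0.1°. None of the last checks failed or disagreed. The tumbler, dispenser, coaster and eraser were kept clear of, but I did not measure their positions again afterwards.

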